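# Hold the parts box unlocked with its spring-return key

## Robot

A 7-joint arm with a two-finger parallel gripper is mounted at the origin on the work surface. World frame = base frame: x ahead of the robot, y to its left, z up, the work surface at z = 0. Lengths are in mm, angles in rad, forces in N, time in s.
With the tool pointing down it reaches from about 400 to 900 mm from the base axis. Payload 5.5 kg.
Tool frame: the origin (TCP) lies midway between the tips of the shut fingers; the grasp point (between the pads) lies 19 mm behind it; z points along the fingers, x is the direction in which the jaws open and shut, and the axes are right-handed (so a half turn about z gives the same grasp; the last joint's range is limited). The gripper opens to 92 mm and grips with 3 to 60 N. Pads are 19 mm wide; open, the fingers measure 130 mm over their backs; the gripper's body (75 mm by 190 mm) begins 47 mm behind the grasp point.
Start: joints at [1.469, 0.501, -0.427, 1.55, 0.221, 1.138, -0.21], TCP at [231.928, -607.214, 226.729] pointing down, gripper open.
Joint ranges: [-2.88, 2.88], [-0.31, 2.03], [-1.54, 1.56], [0.2, 2.42], [-1.41, 4.55], [0.19, 2.02], [-2.57, 2.57]. Speed limits (rad/s): [2.57, 2.57, 3.14, 3.14, 3.14, 3.14, 3.14].

## Interface

Orientations are given as [roll, pitch, yaw] about the fixed x, y, z axes, in that order (R = Rz(yaw) Ry(pitch) Rx(roll)).
In Python, from rig import r gives the robot as it stands. The module is installed in compiled form; this text tells all that it offers.
- The arm moves only by the tool jog_arm, never from a script. Its argument "plan" is a list of rows, each a list of 3 entries, a list of its own where there are three numbers: the closure, from 0 (fully open) to 1 (shut), then the shift along the tool's x, y, z in cm, then the turn, a rotation vector about the tool's x, y, z in rad. In form: [[jaw, [dx, dy, dz], [ax, ay, az]], ...]. A call has 1 to 10 rows; each row is the pose to reach, as a shift and turn from the pose commanded when the call began, along the tool's axes at that moment; what a row does not reach only later rows make up. A row lasts 1/10 s, in which the tool goes at most 50 mm and 8.59 degrees, less where a joint would pass 70% of its speed; a pose out of reach is approached as far as the arm can. A call with a gripper value outside its range is refused whole. The fingers move at their own pace and stop on an object; "squeeze" is the grip in N (left out, the last holds). Time passes only in rows, so rows that repeat a pose let the fingers close. It gives the time, the measured TCP pose, the force and the opening at its end, in the units of the state.
- r.read_state(): the state, without advancing time (a new reading comes with each control period).
- r.camera(name): name is "side" or "top"; returns a dict with "pixels" (480x640x3 uint8, blue, green, red), "K" (3x3 intrinsics, pixels), "position" and "orientation" of the camera in the world. Camera axes: x right, y up, looking along -z (the intrinsics and any distortion apply to the point x, -y, -z); pixel columns grow to the right and rows downward; lengths in mm; the calibration is good to about 2 mm. A picture is of the moment at which its call begins. There is no depth.
- r.hand_in(): hands the job in, once; it reports no verdict.
The state is a dict: "time_s": time; "joint_positions": joint angles; "joint_vel": joint speeds; "joint_efforts": joint torques, N m; "ee_pos": TCP position; "tcp_rot": TCP orientation; "force": force on the tool from outside, world axes, zero at the start; "ft_torque": the same for the moment, N m; "width": finger opening in mm.
Only numpy, scipy, OpenCV 4.12 (cv2) and the standard library are available. Lean on these libraries where they do the work, as an engineer would, in place of code of your own. Each camera call takes 0.05 s, during which the arm holds its last target.

## Task

Unlock the steel parts box: slide the black knob of the keyhole shutter all the way to its end stop so that the keyhole is open, then take the key from the plywood stand, push it fully home in the keyhole, wiggling it past the sticky pins, and only then turn it a quarter turn clockwise (seen from above) to its stop. The lock springs back when let go, so finish while still gripping the key, holding it home and turned. Leave the screwdriver, brad pusher and hanging brackets where they lie.

Things in the scene. Friction and masses are not known exactly. Their poses are not given: they have to be found in the camera images.
- chest: Fixed steel parts box, 154 x 184 mm, lid surface 76 mm above the counter; origin at the centre of its underside. The lock plate (aluminium, 44 x 44 mm, top 80 mm up) sits 20 mm along -x and 30 mm along -y of the box's centre.
- keyhole (a point): Centre of the keyhole's mouth, on the lock plate's top face. x runs along the keyhole, y across it (the way the shutter opens), z up. A chamfered slot 21 mm (x) by 8 mm (y) through the 6 mm plate; below it the brass plug that the key turns, with a slot 20.5 x 6.5 mm. The key fits either way round, and can turn only within 2 mm of fully home; then the plate traps it.
- lock_floor (a point): Floor of the lock, 20 mm straight below keyhole: the key's tip rests here when fully home. Two sticky sprung pins, on opposite sides of the plug's slot, meet the tip about 9 and 13 mm below the plate's top and must be shoved aside: up to 5 to 15 N of straight push, the most near 15 mm deep, less while rocking the key about its long axis by some 0.1 rad. They rub the blade from there on.
- plug (a joint): Turn of the lock's plug, rad: 0 at rest, grows clockwise seen from above, stop at 1.57. A spring turns it back (0.02 N m at rest, 0.08 N m at the stop). The key has about 0.1 rad of play in the plug, so the key must turn a little more than the plug.
- shutter (a joint): Slide of the keyhole shutter, m: 0 = keyhole covered, 0.042 = end stop, keyhole open. It slides along +y of keyhole, with about 1.5 N of friction, and stays where it is left.
- shutter_knob (a point): Middle of the shutter's upright black knob, 18 mm diameter and 22 mm tall (this point is 11 mm below its top). It stands on the shutter, a dark steel plate 34 x 34 x 3 mm whose top is 3.5 mm above the lock plate, between two low tracks. Axes as keyhole.
- key_bow (a point): Centre of the key's black bow, a flat block 32 mm (x) by 12 mm (y, the way to pinch it) by 34 mm tall. The key, 80 mm tall and about 60 g, stands bow up in a slot of a fixed plywood stand (90 x 70 mm, 45 mm tall); the bow's underside is 16 mm above the stand, and the key must rise 30 mm to clear it. Below the bow: a round 6 mm stem, then the blade.
- key_tip (a point): Centre of the lower edge of the key's blade, 63 mm below the centre of the bow; axes as key_bow. The blade is 18 mm (x) by 5 mm (y) by 12 mm tall, with a rounded lower edge.
- key: The whole key; origin at key_tip, axes as key_bow.
- screwdriver_mid (a point): Middle of an orange ratchet screwdriver, 225 mm long, lying on the counter. Bystander.
- brad_pusher_mid (a point): Middle of a steel brad pusher, 130 mm long, lying on the counter. Bystander.
- bracket_l_mid (a point): Middle of a galvanized L-shaped hanging bracket, 90 x 30 mm, one leg 48 mm up. Bystander.
- bracket_r_mid (a point): Middle of the second, equal hanging bracket. Bystander.

How it is judged (in metres and radians):
On the way, in this order (a step that is already met when the one before it is completed fails the run):
1. the shutter is slid to its end stop (value of joint shutter above 0.038 m), for 0.2 s.
2. the key is fully home in the keyhole, not yet turned (z of key_tip in the frame of keyhole below -0.0175 m and horizontal distance between key_tip and keyhole below 0.004 m and angle between key's own z axis and vertical below 0.15 rad and value of joint plug below 0.35 rad), for 0.1 s.
3. the key is turned a quarter turn to the stop (value of joint plug above 1.35 rad and z of key_tip in the frame of keyhole below -0.017 m), for 0.2 s.
At the end, for the whole second after the job is handed in: The plug is turned at least 1.35 rad (stop at 1.57) and stays so; the key is home (tip at least 17 mm below the lock plate's top, within 4 mm of the keyhole's axis, within 0.15 rad of upright) and still; the shutter is within 4 mm of its end stop; the fingers still grip the key with more than 2 N (all of step 3 and value of joint shutter above 0.038 m and horizontal distance between key_tip and keyhole below 0.004 m and angle between key's own z axis and vertical below 0.15 rad and contact force between the fingers and key above 2 N and angular speed of key below 0.3 rad/s); the arm keeps its last pose, push and grip.
It fails at once if a bystander (screwdriver, brad pusher, bracket) is moved by more than 20 mm (distance of any of screwdriver_mid, brad_pusher_mid, bracket_l_mid, bracket_r_mid from where it was at the start of the episode above 0.02 m).
It also fails if it takes over 67 s, if anything falls off the work surface, if the arm or the gripper's body presses on something with over 40 N, if the wrist force passes 120 N, or if a joint passes its speed limit or range.

## Working session

There is one attempt and no reset: what is moved stays moved. The work goes in short steps, Python scripts to look and compute and a tool call to move; the robot and the scene stay as the last step left them, time stands still between calls to the robot, and variables do not carry over. Pictures are saved under pics/ and viewed, and the job is handed in when it is done.

Besides the shell and the picture viewer there is one more tool, called after "Emit:" by a JSON object that holds its "method" and its "body". jog_arm: Moves the arm, as the interface text tells. Its arguments: {"type":"object","properties":{"plan":{"type":"array","items":{"type":"array"}},"squeeze":{"type":"number"}},"required":["plan"]}

```bash
mkdir -p pics; python3 - <<'E'
from rig import r
import cv2,pickle
s=r.read_state(); print(s)
for n in ("side","top"):
    c=r.camera(n); cv2.imwrite(f"pics/{n}0.png",c["pixels"]); pickle.dump(c,open(f"pics/{n}0.pkl","wb"))
    print(n,{k:v for k,v in c.items() if k!="pixels"})
E
```

```text
{'time_s': 0.0, 'joint_positions': array([ 1.46917457,  0.50186223, -0.42676492,  1.55143803,  0.2208364 ,
        1.138341  , -0.21030441]), 'joint_vel': array([-1.60640933e-03, -2.29332884e-05, -2.18370651e-04,  1.91739924e-04,
        4.42750402e-04,  9.47056620e-04,  5.57544147e-04]), 'joint_efforts': array([-1.11305712e-04, -5.66594160e+01, -5.81592008e+00, -2.79112941e+01,
       -6.85634860e-02,  3.08418379e-02,  1.90034089e-04]), 'ee_pos': array([ 231.58525433, -606.58530913,  225.67203139]), 'tcp_rot': array([-3.14157450e+00,  1.98588170e-03, -1.20593424e+00]), 'force': array([-0.07793107,  0.65179668,  0.51056136]), 'ft_torque': array([ 0.02527934, -0.01434353, -0.03602   ]), 'width': 91.73634563205589}
side {'K': array([[610.11902911,   0.        , 323.8083088 ],
       [  0.        , 610.11902911, 241.25236825],
       [  0.        ,   0.        ,   1.        ]]), 'position': array([ 467.19067224, -902.05604575,  996.58588654]), 'orientation': array([ 0.79142429, -0.0219366 , -0.14644722])}
top {'K': array([[437.74068033,   0.        , 313.48227136],
       [  0.        , 437.74068033, 237.355273  ],
       [  0.        ,   0.        ,   1.        ]]), 'position': array([ 438.79504049,   -4.91565674, 1090.50769851]), 'orientation': array([ 0.15905588, -0.01086961, -1.56595897])}
```

View pics/side0.png

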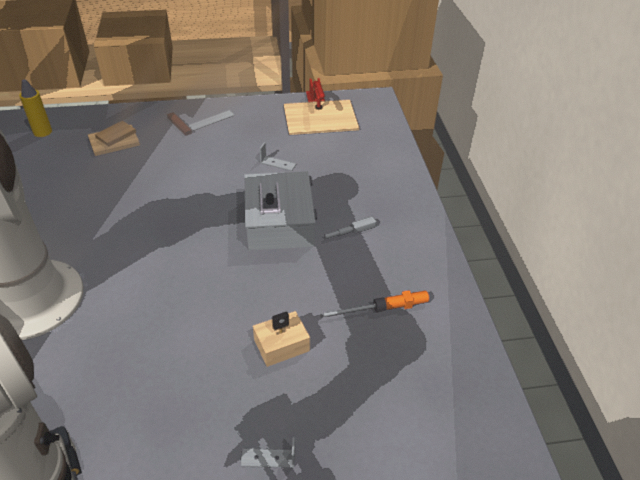

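View pics/top0.png

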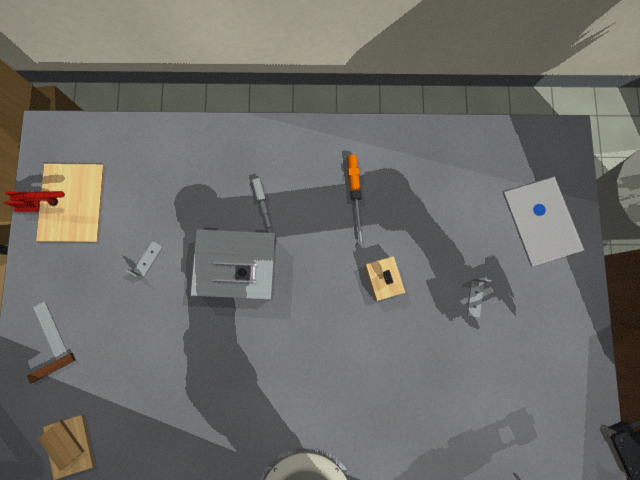

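```bash
python3 - <<'E'
import cv2,numpy as np
t=cv2.imread("pics/top0.png"); s=cv2.imread("pics/side0.png")
a=cv2.resize(t[220:310,180:290],None,fx=6,fy=6,interpolation=cv2.INTER_CUBIC)
cv2.imwrite("pics/c1.png",a)
a=cv2.resize(s[160:255,230:330],None,fx=6,fy=6,interpolation=cv2.INTER_CUBIC)
cv2.imwrite("pics/c2.png",a)
a=cv2.resize(t[250:310,355:415],None,fx=6,fy=6,interpolation=cv2.INTER_CUBIC)
b=cv2.resize(s[305:370,245:315],None,fx=6,fy=6,interpolation=cv2.INTER_CUBIC)
h=max(a.shape[0],b.shape[0]); 
o=np.zeros((h,a.shape[1]+b.shape[1],3),np.uint8);o[:a.shape[0],:a.shape[1]]=a;o[:b.shape[0],a.shape[1]:]=b
cv2.imwrite("pics/c3.png",o)
E
```

```text
(no output)
```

View pics/c1.png

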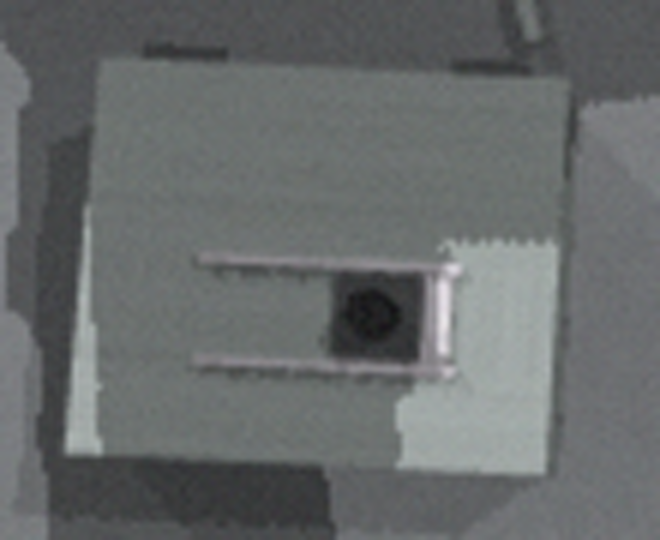

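View pics/c2.png

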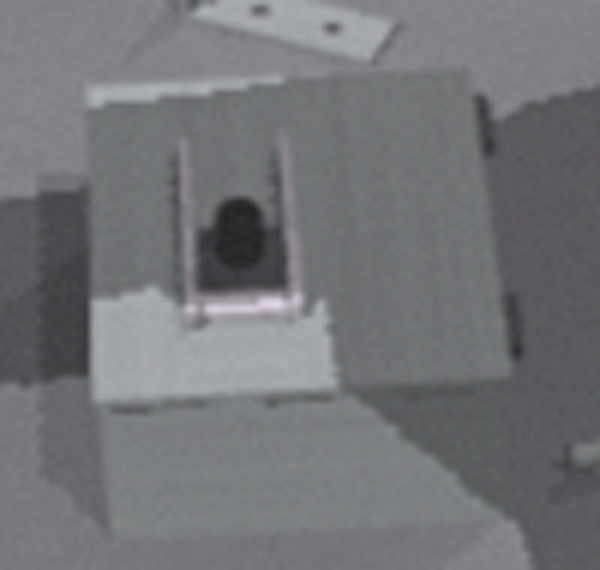

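View pics/c3.png

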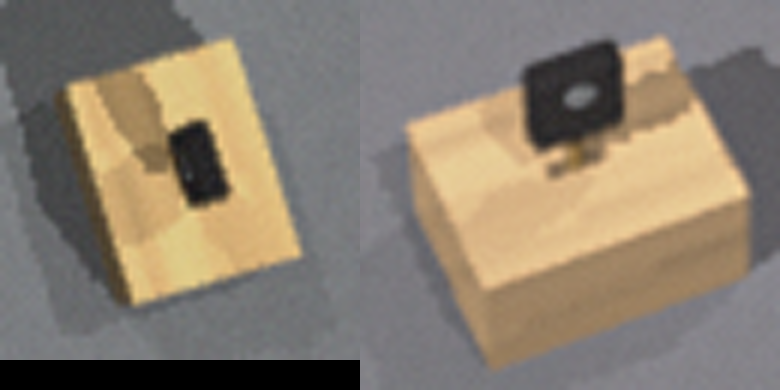

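```bash
cat > h.py <<'E'
import numpy as np,cv2,pickle
from scipy.spatial.transform import Rotation as R
def ray(c,u,v):
    K=c["K"]; d=np.array([(u-K[0,2])/K[0,0],-(v-K[1,2])/K[1,1],-1.])
    return c["position"],R.from_euler("xyz",c["orientation"]).as_matrix()@d
def onz(c,u,v,z):
    p,d=ray(c,u,v); return p+d*(z-p[2])/d[2]
def proj(c,P):
    M=R.from_euler("xyz",c["orientation"]).as_matrix(); q=(np.asarray(P)-c["position"])@M
    K=c["K"]; return np.array([K[0,2]+K[0,0]*q[...,0]/-q[...,2],K[1,2]+K[1,1]*q[...,1]/q[...,2]]).T
def tri(c1,a,c2,b):
    p,d=ray(c1,*a);q,e=ray(c2,*b)
    A=np.stack([d,-e],1);t=np.linalg.lstsq(A,q-p,rcond=None)[0]
    x,y=p+d*t[0],q+e*t[1]; return (x+y)/2,np.linalg.norm(x-y)
E
python3 - <<'E'
from h import *
t=pickle.load(open("pics/top0.pkl","rb"));s=pickle.load(open("pics/side0.pkl","rb"))
def comps(c,x0,y0,x1,y1,th):
    im=c["pixels"][y0:y1,x0:x1].max(2); up=cv2.resize(im,None,fx=6,fy=6,interpolation=cv2.INTER_CUBIC)
    m=(up<th).astype(np.uint8)
    cs,_=cv2.findContours(m,cv2.RETR_EXTERNAL,cv2.CHAIN_APPROX_NONE)
    for k in sorted(cs,key=cv2.contourArea)[::-1][:2]:
        M=cv2.moments(k); cen=np.array([M["m10"],M["m01"]])/M["m00"]
        f=lambda q:np.round((np.asarray(q)+.5)/6-.5+[x0,y0],2)
        rc=cv2.minAreaRect(k)
        print(th,cv2.contourArea(k)/36,"cen",f(cen),"rect",f(rc[0]),np.array(rc[1])/6,rc[2]); print("  ",f(cv2.boxPoints(rc)).tolist())
print("key top");[comps(t,370,262,405,292,th) for th in (60,75)]
print("key side");[comps(s,266,308,300,332,th) for th in (60,75)]
print("knob top");[comps(t,225,262,260,285,th) for th in (45,55)]
print("shut top");[comps(t,225,262,252,285,th) for th in (85,95)]
print("knob side");[comps(s,258,185,284,212,th) for th in (45,55)]
# crops: lid corners  top crop origin (180,220)/6 ; side crop (230,160)/6
f=lambda x,y,o:((x+.5)/6-.5+o[0],(y+.5)/6-.5+o[1])
for q in [(97,62),(570,78),(547,473),(98,455)]: print("lid top",onz(t,*f(*q,(180,220)),76).round(1))
for q in [(85,88),(468,70),(512,378),(95,402)]: print("lid side",onz(s,*f(*q,(230,160)),76).round(1))
for q in [(197,260),(455,270),(450,375),(195,360)]: print("track top",onz(t,*f(*q,(180,220)),85).round(1))
for q in [(184,137),(281,135),(298,312),(188,314)]: print("track side",onz(s,*f(*q,(230,160)),85).round(1))
for q in [(332,268),(420,272),(420,360),(332,356)]: print("shut top",onz(t,*f(*q,(180,220)),83.5).round(1))
for q in [(197,228),(287,228),(288,291),(197,293)]: print("shut side",onz(s,*f(*q,(230,160)),83.5).round(1))
E
```

```text
key top
60 72.58333333333333 cen [387.38 276.83] rect [387.31 276.81] [12.50875346  6.52342033] 71.96571350097656
   [[382.27, 271.87], [388.48, 269.85], [392.35, 281.74], [386.15, 283.76]]
75 79.41666666666667 cen [387.4  276.84] rect [387.36 276.82] [12.85992686  6.90430578] 71.56504821777344
   [[382.05, 271.82], [388.6, 269.63], [392.67, 281.83], [386.12, 284.02]]
75 5.069444444444445 cen [370.05 288.44] rect [370.25 288.5 ] [5.83333333 1.33333333] 90.0
   [[369.58, 285.58], [370.92, 285.58], [370.92, 291.42], [369.58, 291.42]]
key side
60 194.20833333333334 cen [280.28 320.3 ] rect [280.36 320.53] [13.66418711 17.26340866] 72.0308609008789
   [[270.04, 316.69], [286.46, 311.37], [290.68, 324.36], [274.26, 329.69]]
75 210.25 cen [280.25 320.28] rect [280.34 320.5 ] [14.58311081 17.39900335] 74.05460357666016
   [[269.98, 315.88], [286.71, 311.1], [290.71, 325.12], [273.98, 329.9]]
knob top
45 60.638888888888886 cen [241.54 272.07] rect [241.33 271.83] [9.42809041 8.24957911] 45.0
   [[235.08, 271.42], [240.92, 265.58], [247.58, 272.25], [241.75, 278.08]]
55 97.94444444444444 cen 
[... 1414 characters left out ...]
 [617.5 261.2  76. ]
lid top [612.3  76.3  76. ]
lid top [459.1  82.2  76. ]
lid top [465.1 253.6  76. ]
lid side [465.5 267.7  76. ]
lid side [619.4 261.   76. ]
lid side [612.2  77.6  76. ]
lid side [459.3  83.6  76. ]
track top [539.1 217.   85. ]
track top [535.8 118.2  85. ]
track top [495.7 119.1  85. ]
track top [500.9 216.2  85. ]
track side [502.2 221.   85. ]
track side [539.9 217.7  85. ]
track side [536.7 113.5  85. ]
track side [496.1 117.4  85. ]
shut top [536.5 165.5  83.5]
shut top [535.1 131.8  83.5]
shut top [501.5 130.8  83.5]
shut top [502.8 164.4  83.5]
shut side [503.2 167.6  83.5]
shut side [537.2 163.5  83.5]
shut side [534.2 127.4  83.5]
shut side [500.4 130.4  83.5]
```

```bash
cat >> h.py <<'E'
def go(s,pos,yaw,roll=np.pi,pitch=0.):
    "tool shift (cm) and rotvec to reach the world pose from measured state s"
    Rc=R.from_euler("xyz",s["tcp_rot"]); Rt=R.from_euler("xyz",[roll,pitch,yaw])
    return (Rc.inv().apply(np.asarray(pos)-s["ee_pos"])/10).round(2),(Rc.inv()*Rt).as_rotvec().round(3)
def yawz(s): return s["tcp_rot"]
E
python3 - <<'E'
from h import *
from rig import r
t=pickle.load(open("pics/top0.pkl","rb"));s=pickle.load(open("pics/side0.pkl","rb"))
print("knob",tri(t,(241.3,272.1),s,(269.4,198.7)),onz(t,241.4,272.1,97),onz(s,269.4,198.7,95))
print("bow",tri(t,(387.4,276.8),s,(280.3,320.4)),onz(t,387.35,276.8,88),onz(s,280.3,320.4,80))
for q in [[382.27, 271.87], [388.48, 269.85], [392.35, 281.74], [386.15, 283.76]]: print(onz(t,*q,95))
a=onz(t,388.48,269.85,95)-onz(t,392.35,281.74,95); print("keyx yaw",np.arctan2(a[1],a[0]))
# side: top edge of bow
a=onz(s,270.04,316.69,95)-onz(s,286.46,311.37,95); print("keyx yaw side",np.arctan2(a[1],a[0]),a)
f=lambda x,y,o:((x+.5)/6-.5+o[0],(y+.5)/6-.5+o[1])
for q in [(62,88),(234,38),(302,255),(134,303)]: print("stand top",onz(t,*f(*q,(355,250)),45).round(1))
for q in [(408-360,127),(667-360,38),(748-360,197),(486-360,291)]: print("stand side",onz(s,*f(*q,(245,305)),45).round(1))
st=r.read_state(); print(st["ee_pos"],go(st,(450,-280,240),-.3))
E
```

```text
knob (array([517.8133297 , 148.57503979,  94.80109588]), np.float64(0.44276978418577706)) [517.41858819 148.00213051  97.        ] [518.02372038 148.36949302  95.        ]
bow (array([ 509.97341671, -186.3797745 ,   79.25165726]), np.float64(0.17461138709683982)) [ 509.27027623 -184.69628122   88.        ] [ 510.02580296 -186.95699822   80.        ]
[ 519.92954257 -172.09035201   95.        ]
[ 524.61852432 -186.37000189   95.        ]
[ 497.64010964 -194.57142233   95.        ]
[ 492.99474869 -180.36718084   95.        ]
keyx yaw 0.29512186924307154
keyx yaw side -2.874571910221737 [-3.16221775e+01 -8.65035150e+00 -2.27373675e-13]
stand top [ 542.  -139.2   45. ]
stand top [ 562.6 -208.5   45. ]
stand top [ 476.3 -233.4   45. ]
stand top [ 457.1 -166.4   45. ]
stand side [ 457.2 -165.7   45. ]
stand side [ 544.3 -140.    45. ]
stand side [ 562.6 -207.6   45. ]
stand side [ 477.1 -232.6   45. ]
[ 231.61659347 -606.65469512  225.7770806 ] (array([-22.73, -32.06,  -1.38]), array([-0.001,  0.002, -0.906]))
```

Emit:
{"method": "jog_arm", "body": {"plan": [[0.6,[-22.7,-32.0,-1.4],[0,0,-0.9]],[0.6,[-22.7,-32.0,-1.4],[0,0,-0.9]],[0.6,[-22.7,-32.0,-1.4],[0,0,-0.9]],[0.6,[-22.7,-32.0,-1.4],[0,0,-0.9]],[0.6,[-22.7,-32.0,-1.4],[0,0,-0.9]],[0.6,[-22.7,-32.0,-1.4],[0,0,-0.9]],[0.6,[-22.7,-32.0,-1.4],[0,0,-0.9]],[0.6,[-22.7,-32.0,-1.4],[0,0,-0.9]],[0.6,[-22.7,-32.0,-1.4],[0,0,-0.9]],[0.6,[-22.7,-32.0,-1.4],[0,0,-0.9]]]}}

```text
time_s: 1.1
ee_pos: [450.3, -279.8, 240.6]
tcp_rot: [3.141, 0.0, -0.303]
force: [0.5, -0.3, -0.3]
width: 36.8
```

```bash
python3 - <<'E'
from h import *
from rig import r
st=r.read_state(); print(st["time_s"],st["ee_pos"],st["tcp_rot"],st["joint_positions"].round(2),st["force"],st["width"]);print(go(st,(517.8,148.3,200),1.1))
E
```

```text
1.1 [ 450.32471603 -279.78710088  240.64025564] [ 3.14144854e+00  2.77709185e-04 -3.02626908e-01] [ 1.14  0.33 -0.77  1.83  0.26  1.09 -0.02] [ 0.52847357 -0.28880903 -0.31644527] 36.751990002463344
(array([ -6.32, -42.87,   4.06]), array([-0.   ,  0.   , -1.403]))
```

Emit:
{"method": "jog_arm", "body": {"plan": [[0.6,[-6.3,-42.9,4.0],[0,0,-1.4]],[0.6,[-6.3,-42.9,4.0],[0,0,-1.4]],[0.6,[-6.3,-42.9,4.0],[0,0,-1.4]],[0.6,[-6.3,-42.9,4.0],[0,0,-1.4]],[0.6,[-6.3,-42.9,4.0],[0,0,-1.4]],[0.6,[-6.3,-42.9,4.0],[0,0,-1.4]],[0.6,[-6.3,-42.9,4.0],[0,0,-1.4]],[0.6,[-6.3,-42.9,4.0],[0,0,-1.4]],[0.6,[-6.3,-42.9,4.0],[0,0,-1.4]],[0.6,[-6.3,-42.9,4.0],[0,0,-1.4]]]}}

```text
time_s: 2.1
ee_pos: [518.7, 151.6, 200.4]
tcp_rot: [-3.139, -0.003, 1.104]
force: [-0.6, -0.1, -0.2]
width: 36.9
```

```bash
python3 - <<'E'
from h import *
from rig import r
st=r.read_state(); print(st["time_s"],st["ee_pos"],st["tcp_rot"],st["joint_positions"].round(2),st["force"],st["width"]);print(go(st,(517.8,148.3,125),1.535))
E
```

```text
2.1 [518.74997514 151.64306442 200.39631567] [-3.13948271e+00 -3.08116273e-03  1.10392362e+00] [ 0.51  0.54 -1.11  1.84  0.54  1.1   0.31] [-0.55087887 -0.07910678 -0.1914976 ] 36.86180661062967
(array([-0.36,  0.08,  7.54]), array([-0.001, -0.003, -0.431]))
```

Emit:
{"method": "jog_arm", "body": {"plan": [[0.6,[0,0,7.5],[0,0,-0.43]],[0.6,[0,0,7.5],[0,0,-0.43]],[0.6,[0,0,7.5],[0,0,-0.43]],[0.6,[0,0,7.5],[0,0,-0.43]],[0.6,[0,0,7.5],[0,0,-0.43]],[0.6,[0,0,7.5],[0,0,-0.43]]]}}

```text
time_s: 2.7
ee_pos: [519.8, 146.4, 126.2]
tcp_rot: [3.14, 0.0, 1.52]
force: [-0.8, 0.5, -0.6]
width: 36.8
```

```bash
python3 - <<'E'
from h import *
from rig import r
c=r.camera("top")
cv2.imwrite("pics/t1.png",cv2.resize(c["pixels"][200:340,140:320],None,fx=4,fy=4))
c=r.camera("side")
cv2.imwrite("pics/s1.png",cv2.resize(c["pixels"][100:250,190:370],None,fx=4,fy=4))
st=r.read_state(); print(st["time_s"],st["ee_pos"],st["tcp_rot"],st["joint_positions"].round(2),st["force"],st["width"]);print(go(st,(517.8,148.3,89),1.535))
E
```

```text
2.8 [519.66412499 146.70012453 126.38304673] [3.14011847e+00 3.02431232e-04 1.52172660e+00] [ 0.5   0.68 -1.11  1.9   0.72  1.03  0.6 ] [0.15131307 0.73892649 0.35547775] 36.84232177536523
(array([ 0.15, -0.2 ,  3.74]), array([ 0.001,  0.   , -0.013]))
```

View pics/s1.png

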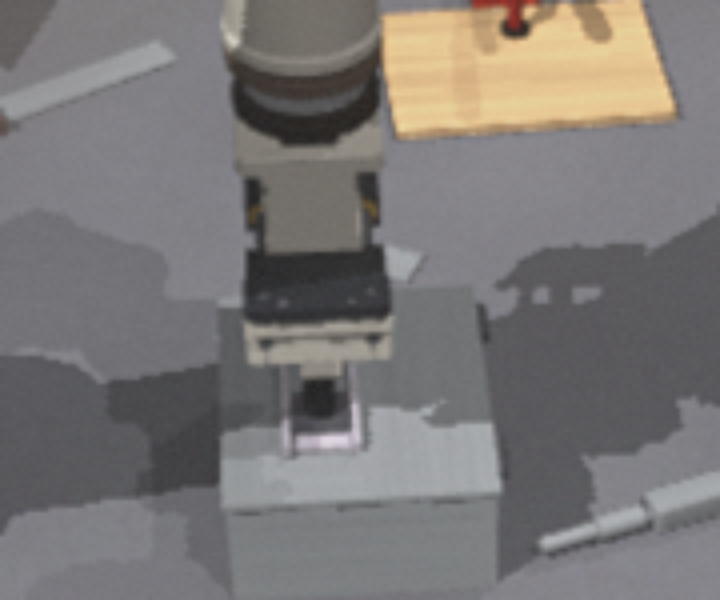

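View pics/t1.png

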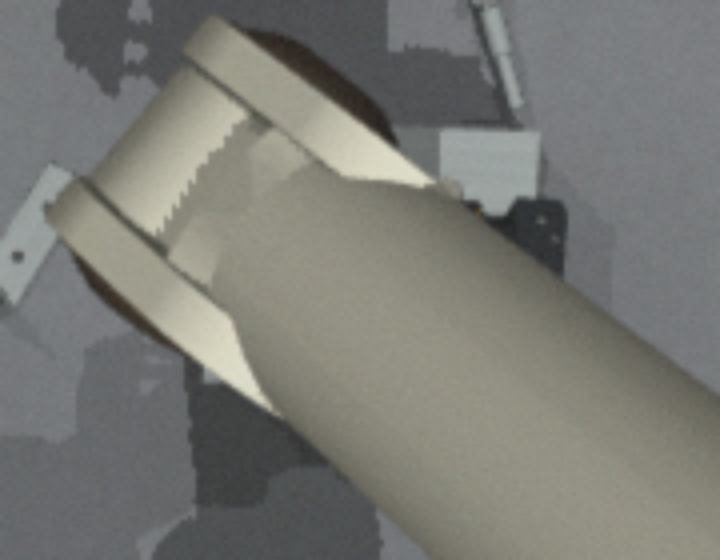

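Emit:
{"method": "jog_arm", "body": {"plan": [[0.6,[0.15,-0.2,2.5],[0,0,-0.013]],[0.6,[0.15,-0.2,3.5],[0,0,-0.013]],[0.6,[0.15,-0.2,3.5],[0,0,-0.013]],[1.0,[0.15,-0.2,3.5],[0,0,-0.013]],[1.0,[0.15,-0.2,3.5],[0,0,-0.013]],[1.0,[0.15,-0.2,3.5],[0,0,-0.013]],[1.0,[0.15,-0.2,3.5],[0,0,-0.013]]], "squeeze": 12}}

```text
time_s: 3.5
ee_pos: [517.7, 148.8, 91.4]
tcp_rot: [3.14, -0.0, 1.537]
force: [0.4, -0.5, 2.7]
width: 17.4
```

```bash
python3 - <<'E'
from h import *
from rig import r
st=r.read_state(); print(st["time_s"],st["ee_pos"],st["tcp_rot"],st["joint_positions"].round(2),st["force"],st["width"]);R0=R.from_euler("xyz",st["tcp_rot"]);print(R0.inv().apply(np.array([1.5,42,0])/10),R0.inv().apply([0,0,1]))
E
```

```text
3.5 [517.66710741 148.75983163  91.44964232] [ 3.14036631e+00 -1.39187644e-04  1.53674249e+00] [ 0.47  0.72 -1.06  1.93  0.77  0.97  0.57] [ 0.38395247 -0.47369928  2.71956906] 17.42031496490515
[4.20267199e+00 6.91382091e-03 5.93439151e-04] [ 1.39187643e-04  1.22633924e-03 -9.99999238e-01]
```

Emit:
{"method": "jog_arm", "body": {"plan": [[1,[0.6,0,0],[0,0,0]],[1,[1.3,0,0],[0,0,0]],[1,[2.0,0,0],[0,0,0]],[1,[2.7,0,0],[0,0,0]],[1,[3.4,0,0],[0,0,0]],[1,[3.9,0,0],[0,0,0]],[1,[4.2,0,0],[0,0,0]],[1,[4.3,0,0],[0,0,0]],[1,[4.4,0,0],[0,0,0]],[1,[4.4,0,0],[0,0,0]]]}}

```text
time_s: 4.5
ee_pos: [519.3, 184.9, 91.1]
tcp_rot: [-3.141, 0.014, 1.532]
force: [-3.3, -18.4, 18.8]
width: 17.4
```

Emit:
{"method": "jog_arm", "body": {"plan": [[1,[-0.7,0,0],[0,0,0]],[1,[-0.7,0,0],[0,0,0]]]}}

```text
time_s: 4.7
ee_pos: [519.2, 184.6, 91.2]
tcp_rot: [3.14, 0.001, 1.536]
force: [1.6, -3.5, 4.8]
width: 17.7
```

```bash
python3 - <<'E'
from h import *
from rig import r
c=r.camera("side"); pickle.dump(c,open("pics/s2.pkl","wb"))
cv2.imwrite("pics/s2.png",cv2.resize(c["pixels"][140:250,220:350],None,fx=6,fy=6,interpolation=cv2.INTER_CUBIC)[:600])
st=r.read_state(); print(st["time_s"],st["ee_pos"],st["tcp_rot"],st["force"],st["width"])
E
```

```text
4.75 [519.22303002 184.61495341  91.1650301 ] [3.14022230e+00 1.43763258e-03 1.53581541e+00] [ 0.42611414 -4.17372127  6.49176625] 17.448190503905934
```

View pics/s2.png

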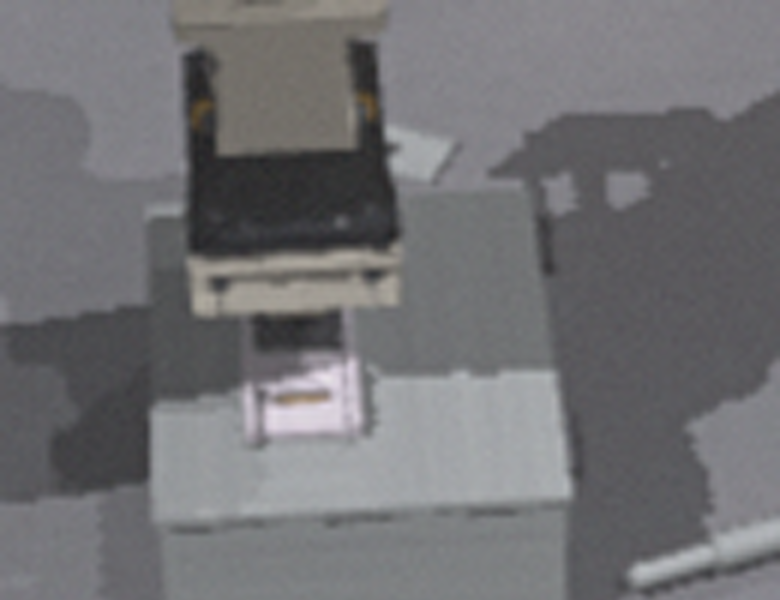

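Emit:
{"method": "jog_arm", "body": {"plan": [[0.6,[0,0,0],[0,0,0]],[0.6,[0,0,0],[0,0,0]],[0.6,[0,0,-4],[0,0,0]],[0.6,[0,0,-8],[0,0,0]],[0.6,[0,8,-11],[0,0,0]],[0.6,[-10,8,-11],[0,0,0]],[0.6,[-20,8,-11],[0,0,0]],[0.6,[-25,2,-11],[0,0,0]],[0.6,[-30,0,-11],[0,0,0]],[0.6,[-33,0,-11],[0,0,0]]]}}

```text
time_s: 5.75
ee_pos: [533.1, -55.5, 198.9]
tcp_rot: [-3.141, -0.001, 1.539]
force: [1.2, 0.3, 0.8]
width: 36.9
```

```bash
python3 - <<'E'
from h import *
from rig import r
o=[]
for n in("side","top"):
    c=r.camera(n); pickle.dump(c,open(f"pics/{n}3.pkl","wb"))
    a=c["pixels"][160:255,230:320] if n=="side" else c["pixels"][220:315,185:285]
    o.append(cv2.resize(a,None,fx=4.2,fy=6,interpolation=cv2.INTER_CUBIC) if 0 else cv2.resize(a,(400,400*a.shape[0]//a.shape[1]),interpolation=cv2.INTER_CUBIC))
h=min(x.shape[0] for x in o)
cv2.imwrite("pics/p3.png",np.hstack([x[:h] for x in o]))
st=r.read_state(); print(st["time_s"],st["ee_pos"],st["tcp_rot"],st["joint_positions"].round(2),st["force"],st["width"])
E
```

```text
5.85 [532.1483831  -64.36994745 197.55899923] [-3.13771013  0.00362232  1.52451918] [ 0.98  0.61 -1.22  1.85  0.63  1.15  1.05] [-0.98016198 -0.28390915 -0.73598555] 36.296433946240846
```

View pics/p3.png

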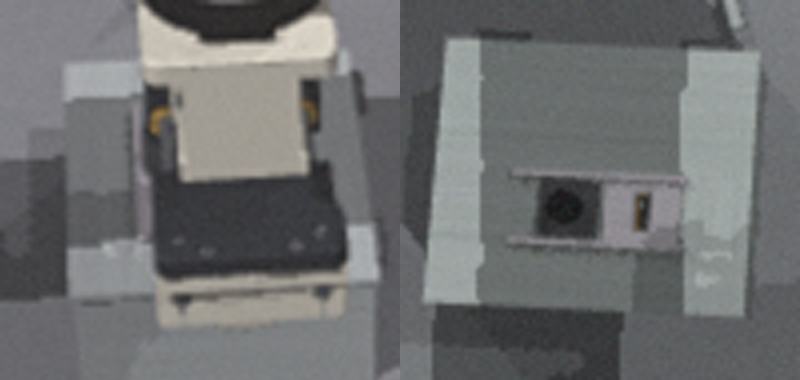

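```bash
python3 - <<'E'
from h import *
t=pickle.load(open("pics/top3.pkl","rb"));s=pickle.load(open("pics/s2.pkl","rb"))
f=lambda x,y,o,k=6:((x+.5)/k-.5+o[0],(y+.5)/k-.5+o[1])
im=cv2.resize(t["pixels"][255:290,215:260],None,fx=16,fy=16,interpolation=cv2.INTER_CUBIC);cv2.imwrite("pics/k1.png",im)
im2=cv2.resize(s["pixels"][195:216,255:285],None,fx=16,fy=16,interpolation=cv2.INTER_CUBIC);cv2.imwrite("pics/k2.png",im2)
print(onz(s,*f(300,397,(220,140)),78))
E
```

```text
[517.35828782 143.70085134  78.        ]
```

View pics/k1.png

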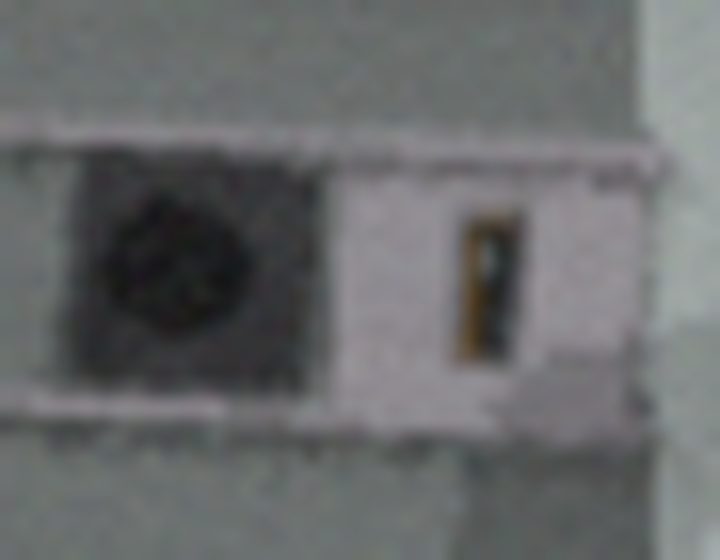

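View pics/k2.png

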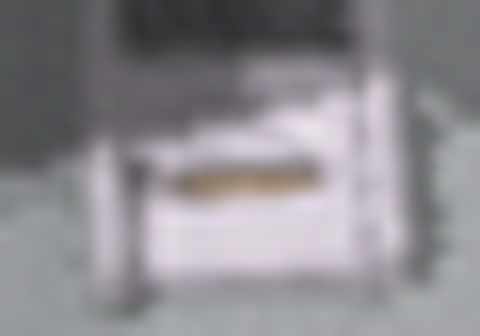

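```bash
python3 - <<'E'
from h import *
t=pickle.load(open("pics/top3.pkl","rb"));s=pickle.load(open("pics/s2.pkl","rb"))
f=lambda x,y,o,k=16:((x+.5)/k-.5+o[0],(y+.5)/k-.5+o[1])
T=f(489,286,(215,255));S=f(248,180,(255,195))
print(onz(t,*T,80),onz(s,*S,80),tri(t,T,s,S))
K=(215,255)
print("plate -y edge",onz(t,*f(645,265,K),80),"knob",onz(t,*f(178,264,K),97),"shutter c",onz(t,*f(198,273,K),83.5))
print("plate x",onz(t,*f(560,160,K),83),onz(t,*f(560,432,K),83))
print("side plate front",onz(s,*f(255,275,(255,195)),80),onz(s,*f(130,180,(255,195)),82),onz(s,*f(365,180,(255,195)),82))
from rig import r
st=r.read_state();print(st["ee_pos"]);print(go(st,(509.8,-186.5,140),1.86))
E
```

```text
[518.10672946 142.09935242  80.        ] [518.24481896 141.19460196  80.        ] (array([518.23757173, 142.23526698,  79.07974567]), np.float64(0.11690040835694467))
plate -y edge [521.26091792 119.74048394  80.        ] knob [519.63667568 183.6870524   97.        ] shutter c [519.45966123 183.33847239  83.5       ]
plate x [536.07365537 131.98959169  83.        ] [497.03355668 130.89862317  83.        ]
side plate front [517.52913707 121.01677428  80.        ] [501.63361718 140.93301077  82.        ] [534.50642057 136.9189089   82.        ]
[532.1483831  -64.36994745 197.55899923]
(array([-12.28,  -1.64,   5.81]), array([-0.004,  0.003, -0.335]))
```

Emit:
{"method": "jog_arm", "body": {"plan": [[0.6,[-4,-0.5,2],[0,0,-0.14]],[0.6,[-8,-1,4],[0,0,-0.28]],[0.6,[-12.2,-1.6,5.6],[0,0,-0.335]],[0.6,[-12.2,-1.6,5.6],[0,0,-0.335]],[0.6,[-12.2,-1.6,5.6],[0,0,-0.335]],[0.6,[-12.2,-1.6,5.6],[0,0,-0.335]]]}}

```text
time_s: 6.45
ee_pos: [514.8, -174.5, 143.7]
tcp_rot: [3.14, -0.001, 1.874]
force: [-0.1, 0.4, 1.0]
width: 36.5
```

```bash
python3 - <<'E'
from h import *
from rig import r
c=r.camera("side")
cv2.imwrite("pics/s4.png",cv2.resize(c["pixels"][200:380,200:370],None,fx=3.3,fy=3.3))
st=r.read_state();print(st["time_s"],st["ee_pos"],st["tcp_rot"],st["joint_positions"].round(2));print(go(st,(509.8,-186.5,66),1.86))
E
```

```text
6.5 [ 514.96281041 -174.37436543  143.96775049] [ 3.14017564e+00 -2.92097617e-04  1.87456907e+00] [ 1.17  0.74 -1.23  1.88  0.78  1.12  1.5 ]
(array([-1.  , -0.87,  7.8 ]), array([ 0.001, -0.   ,  0.015]))
```

View pics/s4.png

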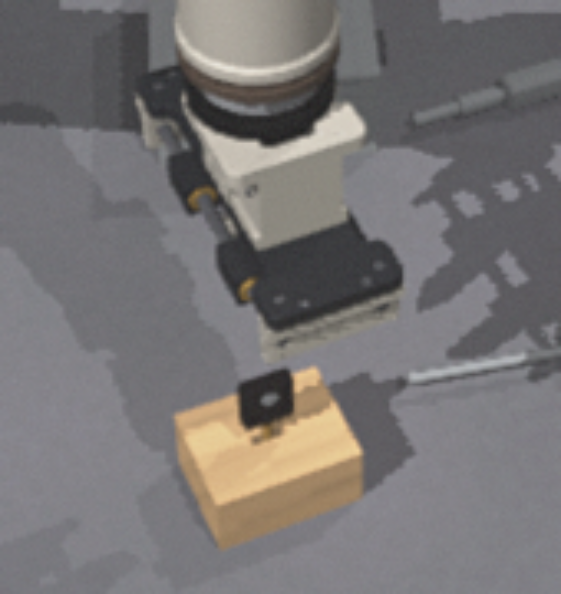

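Emit:
{"method": "jog_arm", "body": {"plan": [[0.6,[-1,-0.87,1.5],[0,0,0.015]],[0.6,[-1,-0.87,1.5],[0,0,0.015]],[0.6,[-1,-0.87,1.5],[0,0,0.015]]]}}

```text
time_s: 6.8
ee_pos: [508.3, -188.7, 127.7]
tcp_rot: [-3.141, -0.0, 1.857]
force: [0.5, -0.1, 0.1]
width: 36.7
```

```bash
python3 - <<'E'
from h import *
from rig import r
st=r.read_state();print(st["time_s"],st["ee_pos"],st["tcp_rot"],st["joint_positions"].round(2));print(go(st,(509.8,-186.5,66),1.86))
E
```

```text
6.8 [ 508.27312917 -188.70149209  127.74010446] [-3.14050198e+00 -3.73696813e-04  1.85672314e+00] [ 1.18  0.75 -1.21  1.89  0.8   1.09  1.5 ]
(array([0.17, 0.22, 6.17]), array([-0.001, -0.   , -0.003]))
```

Emit:
{"method": "jog_arm", "body": {"plan": [[0.6,[0.17,0.22,2.5],[0,0,0]],[0.6,[0.17,0.22,4.5],[0,0,0]],[0.6,[0.17,0.22,6.15],[0,0,0]],[0.6,[0.17,0.22,6.15],[0,0,0]],[0.6,[0.17,0.22,6.15],[0,0,0]]]}}

```text
time_s: 7.3
ee_pos: [510.7, -186.0, 67.1]
tcp_rot: [3.141, -0.0, 1.857]
force: [-0.1, 0.3, 0.6]
width: 36.4
```

```bash
python3 - <<'E'
from h import *
from rig import r
c=r.camera("side")
cv2.imwrite("pics/s5.png",cv2.resize(c["pixels"][260:380,220:350],None,fx=5,fy=5,interpolation=cv2.INTER_CUBIC))
st=r.read_state();print(st["time_s"],st["ee_pos"],st["tcp_rot"],st["force"]);print(go(st,(509.8,-186.5,66),1.86))
E
```

```text
7.35 [ 511.16235642 -186.07822293   67.58493399] [3.14051667e+00 1.90406783e-04 1.85738344e+00] [ 0.33068159 -0.00056837  0.20009437]
(array([-0.  , -0.14,  0.16]), array([ 0.001,  0.   , -0.003]))
```

View pics/s5.png

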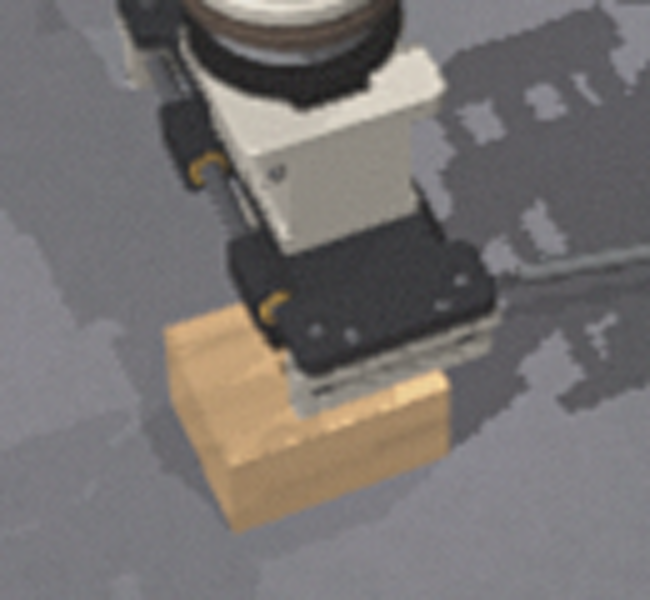

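Emit:
{"method": "jog_arm", "body": {"plan": [[1,[0,-0.1,0.1],[0,0,0]],[1,[0,-0.1,0.1],[0,0,0]],[1,[0,-0.1,0.1],[0,0,0]],[1,[0,-0.1,0.1],[0,0,0]],[1,[0,-0.1,0.1],[0,0,0]],[1,[0,-0.1,0.1],[0,0,0]]], "squeeze": 30}}

```text
time_s: 7.95
ee_pos: [509.7, -186.8, 66.1]
tcp_rot: [3.141, 0.001, 1.857]
force: [0.9, -0.1, 2.1]
width: 12.4
```

```bash
python3 - <<'E'
from h import *
from rig import r
st=r.read_state();print(st["time_s"],st["ee_pos"],st["tcp_rot"],st["force"],st["ft_torque"],st["width"]);
E
```

```text
7.95 [ 509.74633825 -186.83890941   66.13790295] [3.14130402e+00 5.24384945e-04 1.85687521e+00] [ 0.85461162 -0.09160854  2.14152852] [-0.01498934 -0.05990566  0.02200532] 12.372630457889494
```

Gripped (12.4 mm wide). Lift.

Emit:
{"method": "jog_arm", "body": {"plan": [[1,[0,0,-1],[0,0,0]],[1,[0,0,-2.5],[0,0,0]],[1,[0,0,-4],[0,0,0]],[1,[0,0,-6],[0,0,0]],[1,[0,0,-9],[0,0,0]],[1,[0,0,-11],[0,0,0]],[1,[0,0,-11],[0,0,0]]]}}

```text
time_s: 8.65
ee_pos: [511.7, -186.6, 180.1]
tcp_rot: [3.137, 0.004, 1.857]
force: [0.2, 0.0, -0.1]
width: 11.8
```

```bash
python3 - <<'E'
from h import *
from rig import r
c=r.camera("side"); pickle.dump(c,open("pics/side6.pkl","wb"))
cv2.imwrite("pics/s6.png",cv2.resize(c["pixels"][220:360,220:350],None,fx=4,fy=4,interpolation=cv2.INTER_CUBIC))
st=r.read_state();print(st["time_s"],st["ee_pos"],st["tcp_rot"],st["joint_positions"].round(2),st["force"]);print(go(st,(517.9,142.4,180),1.535))
E
```

```text
8.7 [ 510.56757894 -186.84312135  178.24258982] [3.13914928e+00 2.59568280e-03 1.85683128e+00] [ 1.22  0.7  -1.28  1.85  0.74  1.16  1.54] [ 0.07040166  0.0745706  -0.50001088]
(array([31.38,  9.99, -0.23]), array([0.003, 0.002, 0.322]))
```

View pics/s6.png

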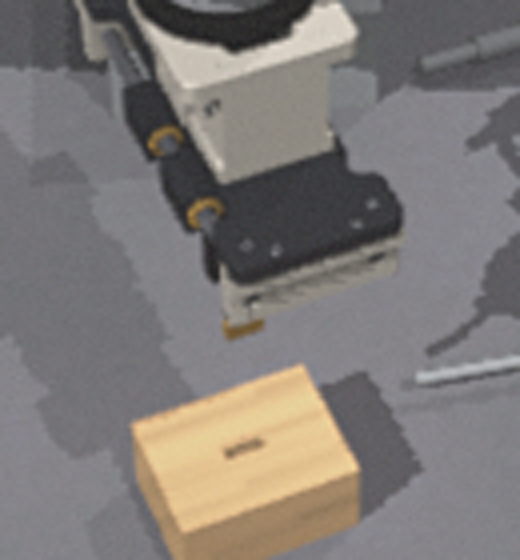

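```bash
python3 - <<'E'
from h import *
c=pickle.load(open("pics/side6.pkl","rb"))
f=lambda x,y,o=(220,220),k=4:((x+.5)/k-.5+o[0],(y+.5)/k-.5+o[1])
print("slot",onz(c,*f(243,448),45)); a=onz(c,*f(263,441),45)-onz(c,*f(224,455),45);print(a,np.arctan2(a[1],a[0]))
cv2.imwrite("pics/s6z.png",cv2.resize(c["pixels"][290:310,268:296],None,fx=20,fy=20,interpolation=cv2.INTER_CUBIC))
for P in [(510,-186.6,128),(510,-186.6,140)]: print(proj(c,P))
E
```

```text
slot [ 509.20168198 -186.75398479   45.        ]
[19.39724792  5.87775022  0.        ] 0.294224946922927
[279.5288153  303.99608791]
[279.33693712 299.7775498 ]
```

View pics/s6z.png

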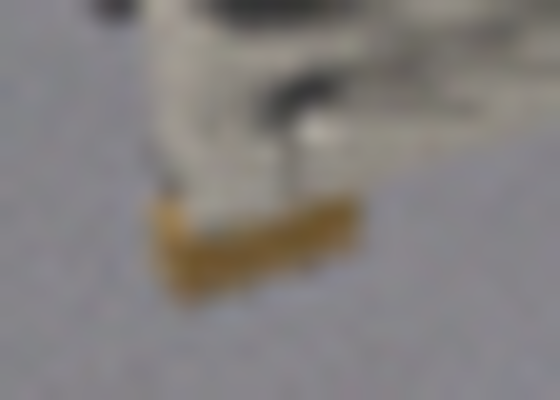

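```bash
python3 - <<'E'
from h import *
c=pickle.load(open("pics/side6.pkl","rb"))
M=R.from_euler("z",.287).as_matrix()
for t in [(510,-186.8,128),(510,-186.8,129.5)]:
  for d in [(-9,-2.5,0),(9,-2.5,0),(-9,2.5,0),(-9,2.5,12),(9,-2.5,12)]:
    p=proj(c,np.array(t)+M@d); print(t,d,((p-[268,290]+.5)*20).round(0))
E
```

```text
(510, -186.8, 128) (-9, -2.5, 0) [159. 342.]
(510, -186.8, 128) (9, -2.5, 0) [342. 280.]
(510, -186.8, 128) (-9, 2.5, 0) [139. 303.]
(510, -186.8, 128) (-9, 2.5, 12) [134. 219.]
(510, -186.8, 128) (9, -2.5, 12) [339. 196.]
(510, -186.8, 129.5) (-9, -2.5, 0) [159. 332.]
(510, -186.8, 129.5) (9, -2.5, 0) [342. 270.]
(510, -186.8, 129.5) (-9, 2.5, 0) [138. 293.]
(510, -186.8, 129.5) (-9, 2.5, 12) [134. 208.]
(510, -186.8, 129.5) (9, -2.5, 12) [339. 185.]
```

Emit:
{"method": "jog_arm", "body": {"plan": [[1,[4,1.3,0],[0,0,0.04]],[1,[8.5,2.7,0],[0,0,0.08]],[1,[13,4.1,0],[0,0,0.13]],[1,[17.5,5.6,0],[0,0,0.18]],[1,[22,7,0],[0,0,0.23]],[1,[26,8.3,0],[0,0,0.27]],[1,[29,9.2,0.5],[0,0,0.3]],[1,[31.4,10,1.0],[0,0,0.322]],[1,[31.4,10,1.4],[0,0,0.322]],[1,[31.4,10,1.4],[0,0,0.322]]]}}

```text
time_s: 9.7
ee_pos: [515.8, 142.8, 160.9]
tcp_rot: [-3.14, 0.001, 1.537]
force: [-0.5, -0.0, -0.4]
width: 11.6
```

```bash
python3 - <<'E'
from h import *
from rig import r
c=r.camera("side"); pickle.dump(c,open("pics/side7.pkl","wb"))
cv2.imwrite("pics/s7.png",cv2.resize(c["pixels"][130:250,210:340],None,fx=5,fy=5,interpolation=cv2.INTER_CUBIC))
st=r.read_state();print(st["time_s"],st["ee_pos"],st["tcp_rot"],st["joint_positions"].round(2),st["force"]);print(go(st,(517.9,142.4,160),1.535))
E
```

```text
9.75 [516.19963928 141.81370388 161.1028398 ] [-3.13997218e+00  1.34639017e-03  1.53531004e+00] [ 0.54  0.63 -1.15  1.88  0.65  1.07  0.66] [ 0.01641512  0.14797247 -0.37353623]
(array([0.06, 0.17, 0.11]), array([-0.002,  0.001,  0.   ]))
```

View pics/s7.png

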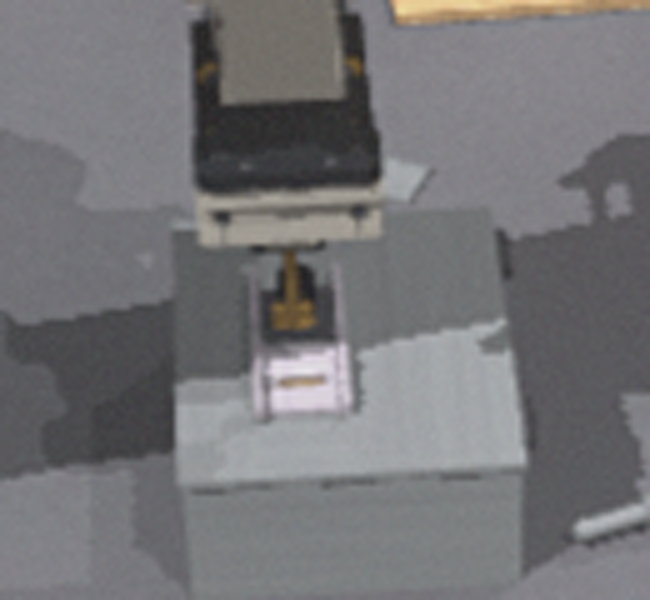

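Emit:
{"method": "jog_arm", "body": {"plan": [[1,[0.06,0.17,1.0],[0,0,0]],[1,[0.06,0.17,2.0],[0,0,0]],[1,[0.06,0.17,2.3],[0,0,0]],[1,[0.06,0.17,2.3],[0,0,0]],[1,[0.06,0.17,2.3],[0,0,0]]]}}

```text
time_s: 10.25
ee_pos: [518.5, 143.2, 138.8]
tcp_rot: [-3.141, -0.0, 1.535]
force: [-0.1, -0.6, -0.6]
width: 11.8
```

```bash
python3 - <<'E'
from h import *
from rig import r
c=r.camera("side"); pickle.dump(c,open("pics/side8.pkl","wb"))
x0,y0=255,180
cv2.imwrite("pics/s8.png",cv2.resize(c["pixels"][y0:y0+36,x0:x0+34],None,fx=16,fy=16,interpolation=cv2.INTER_CUBIC))
for _ in range(3):
  st=r.read_state()
st=r.read_state();print(st["time_s"],st["ee_pos"],st["tcp_rot"],st["force"])
M=R.from_euler("z",-.036).as_matrix()
T=st["ee_pos"]-[0,0,51]
for d in [(-9,-2.5,1.5),(9,-2.5,1.5),(-9,-2.5,12),(9,-2.5,12),(0,0,0)]: print(d,((proj(c,T+M@d)-[x0,y0]+.5)*16).round(0))
print("hole",[((proj(c,np.array([517.9,142.4,80])+M@np.array(d))-[x0,y0]+.5)*16).round(0) for d in [(-10.5,0,0),(10.5,0,0),(0,-4,0),(0,4,0)]])
E
```

```text
10.3 [518.65676474 143.3695525  139.02175331] [ 3.14136408e+00 -2.18377175e-04  1.53485221e+00] [-0.71797082 -0.01052205 -0.55568035]
(-9, -2.5, 1.5) [184. 375.]
(9, -2.5, 1.5) [312. 367.]
(-9, -2.5, 12) [181. 318.]
(9, -2.5, 12) [310. 311.]
(0, 0, 0) [248. 367.]
hole [array([171., 419.]), array([320., 411.]), array([247., 434.]), array([244., 397.])]
```

View pics/s8.png

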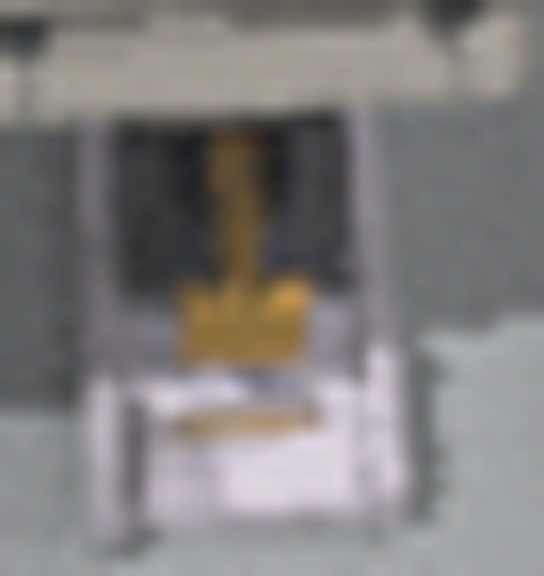

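Emit:
{"method": "jog_arm", "body": {"plan": [[1,[-0.08,-0.03,0.2],[0,0,0]],[1,[-0.08,-0.03,0.4],[0,0,0]],[1,[-0.08,-0.03,0.5],[0,0,0]],[1,[-0.08,-0.03,0.5],[0,0,0]]]}}

```text
time_s: 10.7
ee_pos: [518.1, 142.5, 133.7]
tcp_rot: [-3.141, 0.0, 1.535]
force: [-0.8, -0.9, -0.3]
width: 12.2
```

```bash
python3 - <<'E'
from h import *
from rig import r
x0,y0=255,180
st=r.read_state();print(st["time_s"],st["ee_pos"],st["tcp_rot"],st["force"])
c=r.camera("side"); pickle.dump(c,open("pics/side9.pkl","wb"))
cv2.imwrite("pics/s9.png",cv2.resize(c["pixels"][y0:y0+36,x0:x0+34],None,fx=16,fy=16,interpolation=cv2.INTER_CUBIC))
st=r.read_state();print(st["time_s"],st["ee_pos"],st["tcp_rot"],st["force"])
E
```

```text
10.7 [518.08446405 142.53188657 133.69518852] [-3.14140874e+00  1.17113628e-04  1.53507060e+00] [-0.83738068 -0.92143608 -0.27701838]
10.75 [518.17986721 142.60957765 133.80946223] [3.14156622e+00 3.55289648e-05 1.53516349e+00] [ 0.5950488  -0.17830942 -0.77342016]
```

View pics/s9.png

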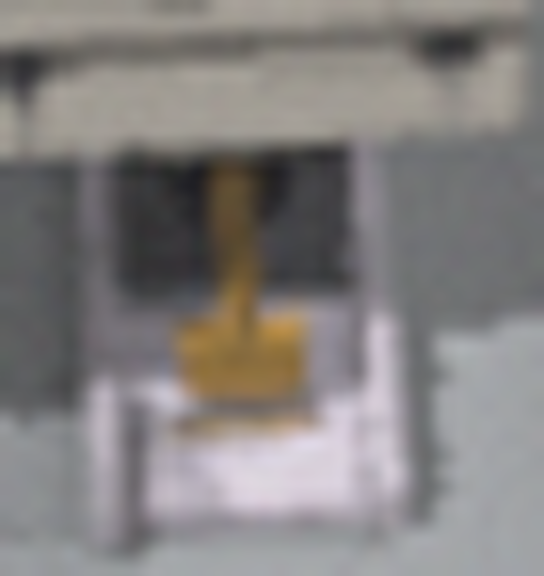

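Emit:
{"method": "jog_arm", "body": {"plan": [[1,[0,0.03,0.15],[0,0,0]],[1,[0,0.03,0.3],[0,0,0]],[1,[0,0.03,0.4],[0,0,0]],[1,[0,0.03,0.4],[0,0,0]]]}}

```text
time_s: 11.15
ee_pos: [518.4, 142.5, 129.6]
tcp_rot: [-3.141, 0.0, 1.535]
force: [0.7, 1.0, -0.4]
width: 11.5
```

```bash
python3 - <<'E'
from h import *
from rig import r
x0,y0=255,180
st=r.read_state();print(st["time_s"],st["ee_pos"],st["tcp_rot"],st["force"])
c=r.camera("side"); pickle.dump(c,open("pics/side10.pkl","wb"))
cv2.imwrite("pics/s10.png",cv2.resize(c["pixels"][y0:y0+36,x0:x0+34],None,fx=16,fy=16,interpolation=cv2.INTER_CUBIC))
st=r.read_state();print(st["time_s"],st["ee_pos"],st["tcp_rot"],st["force"])
E
```

```text
11.15 [518.35877881 142.51717641 129.62756892] [-3.14124311e+00  9.11197395e-05  1.53504513e+00] [ 0.68254633  0.95466465 -0.35096129]
11.2 [518.43031073 142.5809557  129.76014899] [-3.14143856e+00 -2.47490032e-06  1.53504307e+00] [ 0.13149319  0.00705642 -0.31387054]
```

View pics/s10.png

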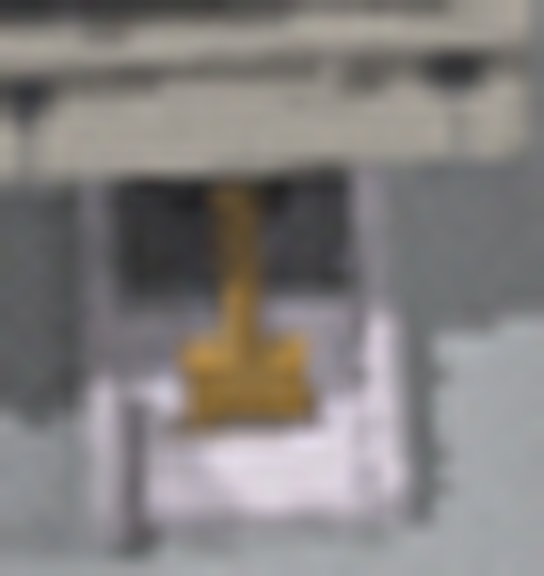

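Emit:
{"method": "jog_arm", "body": {"plan": [[1,[0,0,0.15],[0,0,0]],[1,[0,0,0.3],[0,0,0]],[1,[0,0,0.4],[0,0,0]],[1,[0,0,0.4],[0,0,0]]]}}

```text
time_s: 11.6
ee_pos: [518.4, 142.5, 125.6]
tcp_rot: [-3.141, 0.0, 1.535]
force: [-0.6, -0.0, -0.2]
width: 11.9
```

```bash
python3 - <<'E'
from h import *
from rig import r
x0,y0=255,180
st=r.read_state();print(st["time_s"],st["ee_pos"],st["tcp_rot"],st["force"])
c=r.camera("side"); pickle.dump(c,open("pics/side11.pkl","wb"))
cv2.imwrite("pics/s11.png",cv2.resize(c["pixels"][y0:y0+36,x0:x0+34],None,fx=16,fy=16,interpolation=cv2.INTER_CUBIC))
st=r.read_state();print(st["time_s"],st["ee_pos"],st["tcp_rot"],st["force"],st["ft_torque"])
E
```

```text
11.6 [518.38243697 142.52357088 125.6489062 ] [-3.14133431e+00  5.76940040e-05  1.53506131e+00] [-0.56861035 -0.03095121 -0.17492333]
11.65 [518.42106661 142.54163487 125.73926733] [-3.14142839e+00  3.61234018e-05  1.53507701e+00] [-0.07024447 -1.11667293 -0.35639703] [ 0.08650226 -0.14788322  0.04993976]
```

View pics/s11.png

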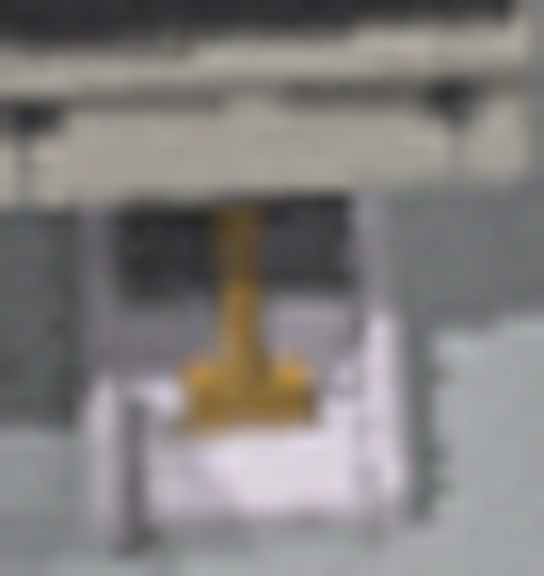

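Emit:
{"method": "jog_arm", "body": {"plan": [[1,[0,0,0.2],[0,0,0.05]],[1,[0,0,0.4],[0,0,0.1]],[1,[0,0,0.5],[0,0,0]],[1,[0,0,0.6],[0,0,-0.1]],[1,[0,0,0.7],[0,0,0]],[1,[0,0,0.8],[0,0,0.1]],[1,[0,0,0.9],[0,0,0]],[1,[0,0,1.0],[0,0,-0.1]]], "squeeze": 45}}

```text
time_s: 12.45
ee_pos: [519.4, 143.1, 117.6]
tcp_rot: [3.139, 0.001, 1.639]
force: [-3.2, -4.0, 15.5]
width: 11.9
```

```bash
python3 - <<'E'
from h import *
from rig import r
st=r.read_state();print(st["time_s"],st["ee_pos"],st["tcp_rot"],st["force"],st["ft_torque"])
E
```

```text
12.45 [519.42840025 143.08665144 117.62981795] [3.13935166e+00 8.24647227e-04 1.63870526e+00] [-3.23809401 -4.00585423 15.48797621] [-0.7260175   0.81584886 -0.11999649]
```

Emit:
{"method": "jog_arm", "body": {"plan": [[1,[-0.04,-0.04,0.0],[0,0,0.1]],[1,[-0.04,-0.04,0.1],[0,0,0.2]],[1,[-0.04,-0.04,0.15],[0,0,0.1]],[1,[-0.04,-0.04,0.2],[0,0,0.0]],[1,[-0.04,-0.04,0.25],[0,0,0.1]],[1,[-0.04,-0.04,0.3],[0,0,0.2]],[1,[-0.04,-0.04,0.3],[0,0,0.1]]]}}

```text
time_s: 13.15
ee_pos: [518.7, 142.4, 113.5]
tcp_rot: [3.14, 0.0, 1.533]
force: [-0.1, 0.2, 1.8]
width: 11.3
```

```bash
python3 - <<'E'
from h import *
from rig import r
st=r.read_state();print(st["time_s"],st["ee_pos"],st["tcp_rot"],st["force"],st["ft_torque"])
E
```

```text
13.15 [518.71580844 142.43531981 113.53656588] [3.13990684e+00 6.78238110e-05 1.53299131e+00] [-0.06855689  0.23905938  1.7631917 ] [ 0.16329345 -0.12719042 -0.09278773]
```

Emit:
{"method": "jog_arm", "body": {"plan": [[1,[0,0,0.1],[0,0,0.08]],[1,[0,0,0.15],[0,0,0]],[1,[0,0,0.2],[0,0,-0.08]],[1,[0,0,0.25],[0,0,0]],[1,[0,0,0.3],[0,0,0]],[1,[0,0,0.3],[0,0,0]]]}}

```text
time_s: 13.75
ee_pos: [519.2, 142.7, 111.0]
tcp_rot: [3.139, -0.0, 1.536]
force: [1.0, 0.2, 6.6]
width: 11.8
```

```bash
python3 - <<'E'
from h import *
from rig import r
x0,y0=250,170
st=r.read_state();print(st["time_s"],st["ee_pos"],st["tcp_rot"],st["force"],st["ft_torque"])
c=r.camera("side"); pickle.dump(c,open("pics/side12.pkl","wb"))
cv2.imwrite("pics/s12.png",cv2.resize(c["pixels"][y0:y0+46,x0:x0+44],None,fx=12,fy=12,interpolation=cv2.INTER_CUBIC))
E
```

```text
13.75 [519.15937657 142.66296614 110.98886786] [ 3.13936673e+00 -3.72016375e-04  1.53594649e+00] [0.99067943 0.22373481 6.5819836 ] [ 0.01802693 -0.12788375 -0.05829742]
```

View pics/s12.png

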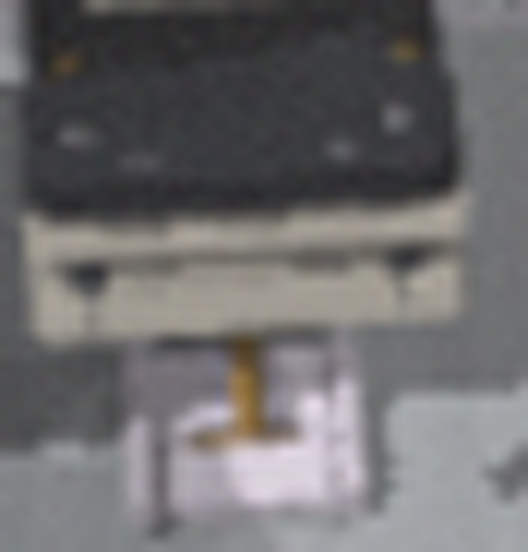

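Emit:
{"method": "jog_arm", "body": {"plan": [[1,[0,0,0.1],[0,0,0.08]],[1,[0,0,0.15],[0,0,0]],[1,[0,0,0.2],[0,0,-0.08]],[1,[0,0,0.2],[0,0,0]],[1,[0,0,0.2],[0,0,0]]]}}

```text
time_s: 14.3
ee_pos: [519.4, 143.1, 110.7]
tcp_rot: [3.138, 0.0, 1.534]
force: [-4.6, -2.2, 21.8]
width: 12.1
```

```bash
python3 - <<'E'
from h import *
from rig import r
st=r.read_state();print(st["time_s"],st["ee_pos"],st["tcp_rot"],st["force"],st["ft_torque"])
E
```

```text
14.3 [519.40643804 143.0938395  110.72422257] [3.13835324e+00 2.95802741e-04 1.53420297e+00] [-4.5948381  -2.20060024 21.76815091] [-4.45374044e-01  9.99223431e-01  1.76384714e-07]
```

Emit:
{"method": "jog_arm", "body": {"plan": [[1,[-0.03,-0.04,-0.08],[0,0,0]],[1,[-0.03,-0.04,-0.08],[0,0,0.1]],[1,[-0.03,-0.04,-0.08],[0,0,0.2]],[1,[-0.03,-0.04,-0.08],[0,0,0.3]],[1,[-0.03,-0.04,-0.08],[0,0,0.4]],[1,[-0.03,-0.04,-0.08],[0,0,0.5]],[1,[-0.03,-0.04,-0.08],[0,0,0.6]]]}}

```text
time_s: 15.0
ee_pos: [519.0, 142.2, 110.8]
tcp_rot: [3.139, -0.001, 0.932]
force: [-2.7, -2.4, 16.0]
width: 11.7
```

```bash
python3 - <<'E'
from h import *
from rig import r
st=r.read_state();print(st["time_s"],st["ee_pos"],st["tcp_rot"],st["joint_positions"].round(2),st["force"],st["ft_torque"],st["width"])
E
```

```text
15.0 [518.99790359 142.20136094 110.79877646] [ 3.13867899e+00 -1.05300215e-03  9.32322311e-01] [ 0.41  0.61 -0.95  1.92  0.63  0.93  0.09] [-2.69657179 -2.35777718 16.00032898] [-0.59421141  0.61916945  0.04404103] 11.712451314724587
```

Turning well and still home. Continue to about 1.7 rad in total.

Emit:
{"method": "jog_arm", "body": {"plan": [[1,[0,0,0],[0,0,0.12]],[1,[0,0,0],[0,0,0.24]],[1,[0,0,0],[0,0,0.36]],[1,[0,0,0],[0,0,0.48]],[1,[0,0,0],[0,0,0.6]],[1,[0,0,0],[0,0,0.72]],[1,[0,0,0],[0,0,0.84]],[1,[0,0,0],[0,0,0.94]],[1,[0,0,0],[0,0,1.02]],[1,[0,0,0],[0,0,1.02]]]}}

```text
time_s: 16.0
ee_pos: [518.2, 141.7, 110.8]
tcp_rot: [3.14, -0.002, -0.086]
force: [-5.5, -3.3, 17.5]
width: 11.9
```

```bash
python3 - <<'E'
from h import *
from rig import r
st=r.read_state();print(st["time_s"],st["ee_pos"],st["tcp_rot"],st["joint_positions"].round(2),st["force"],st["ft_torque"],st["width"])
E
```

```text
16.0 [518.16413148 141.74354796 110.77472792] [ 3.13964210e+00 -1.71075541e-03 -8.57012212e-02] [ 0.25  0.52 -0.72  1.92  0.45  0.86 -0.79] [-5.45053777 -3.2690948  17.54417143] [-0.83646417  1.21484814  0.06877933] 11.892035185313556
```

Emit:
{"method": "jog_arm", "body": {"plan": [[1,[0,0,0],[0,0,0.05]],[1,[0,0,0],[0,0,0.1]],[1,[0,0,0],[0,0,0.1]],[1,[0,0,0],[0,0,0.1]]]}}

```text
time_s: 16.4
ee_pos: [518.1, 141.8, 110.8]
tcp_rot: [3.14, -0.002, -0.183]
force: [-5.0, -2.8, 19.1]
width: 11.4
```

```bash
python3 - <<'E'
from h import *
from rig import r
c=r.camera("side"); x0,y0=240,160
cv2.imwrite("pics/s13.png",cv2.resize(c["pixels"][y0:y0+60,x0:x0+60],None,fx=10,fy=10,interpolation=cv2.INTER_CUBIC))
c=r.camera("top")
cv2.imwrite("pics/t13.png",cv2.resize(c["pixels"][220:310,180:290],None,fx=6,fy=6,interpolation=cv2.INTER_CUBIC))
st=r.read_state();print(st["time_s"],st["ee_pos"],st["tcp_rot"],st["force"],st["ft_torque"],st["width"])
E
```

```text
16.5 [518.12792423 141.74391642 110.77230384] [ 3.13991611e+00 -1.69080454e-03 -1.83207726e-01] [-6.57173074 -2.70060201 19.48740528] [-0.80699122  1.339272    0.22012689] 11.909662791905012
```

View pics/s13.png

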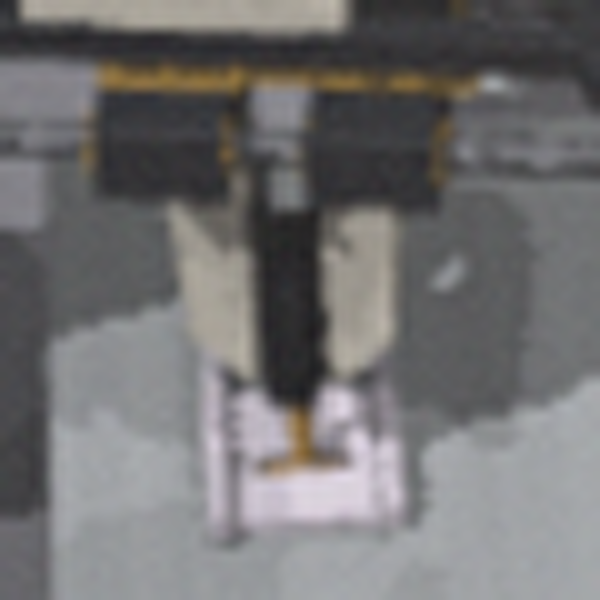

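View pics/t13.png

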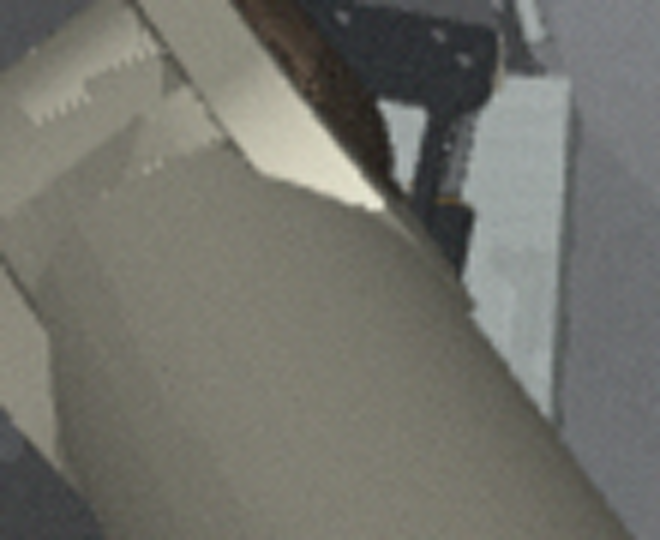

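```bash
python3 - <<'E'
from rig import r
print(r.hand_in())
st=r.read_state();print(st["time_s"],st["ee_pos"],st["tcp_rot"],st["force"],st["ft_torque"],st["width"])
E
```

```text
the job is handed in; nothing more can be done
None
the job is handed in; nothing more can be done
```

I opened the shutter, put the key in the keyhole, rocked it past the pins to the floor of the lock and turned it clockwise to its stop. I handed the job in at about 16.5 s, still gripping the key; no verdict was reported.

**Shutter:** The knob stopped after 36 mm of travel instead of 42 mm, with the push force climbing to about 18 N. The shutter seems to have started about 6 mm open. The picture afterwards showed the keyhole uncovered, and its position in the cameras agreed with the knob being at its end stop.

**Key home:** Pushing a further 2 mm moved the tool only 0.3 mm while the force rose to 22 N, so the tip was on the floor. The tool height was 111 mm, which puts the tip at 60 mm, the floor's height.

**Turn:** The tool turned about 1.72 rad. Its torque rose from 0.07 to 0.22 N m over the last 0.1 rad, which is the stop. The side picture shows the bow turned edge-on.

**Final hold:** The grip command was 45 N at a width of 11.9 mm, pushing down with about 19 N. I kept clear of the screwdriver, brad pusher and brackets, but did not re-measure their positions at the end.

**Disagreement:** Before insertion the side camera showed the blade 2–4 mm off along y or in height. The arm's own readings did not show this, and the key went in without any contact force at the mouth.

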